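Comb out the grit brush and hold it in the extraction port

TASK

Take the round long-stemmed brush out of its wooden stand and comb the glass grit out of it in the bristle-lined metal pot: push it down to near the bottom and draw it back up to near the rim, two full strokes. Then lower it upright through the round port in the top of the dust-extraction box, without the brush ever touching the box, until all its bristles hang below the top plate and clear of the box floor, and finish still holding it there, steady, with the stem within 5 mm of the middle of the port. Leave the pot standing where it is and the other things on the table alone.

Things in the scene. Friction and masses are not known exactly. Their poses are not given: they have to be found in the camera images.
- brush: Round brush, 180 mm long, about 90 g, loose, upright in the stand at the start. Origin: centre of its bristle end (bottom tip); z along it up to the handle, x and y square to the handle's flats. From the tip: firm black bristle head 22 mm dia (0-45 mm), steel stem 10 mm dia (45-130, brass collar 16 mm dia at 122-130), square wooden handle 20 x 20 mm (130-180).
- brush_grip (a point): Point on the brush's axis at the middle of the square handle, 155 mm from the tip; a good place to grip from above, with the fingers on two facing flats.
- brush_neck (a point): Point on the brush's axis on the steel stem, 80 mm from the tip; it lies near the port when the brush hangs in place.
- stand: Brush stand of brown wood, fixed: 90 x 90 x 10 mm foot under a 60 x 60 mm block, top 55 mm above the table. Origin: centre of its underside. A vertical socket, 27 mm dia and 45 mm deep, is in its middle; its bottom, where the brush tip stands, is 10 mm above the table. Lift the brush straight up.
- pot: Combing pot: round plain-metal pot, loose, about 600 g, 70 mm outer diameter, 110 mm tall, open on top, 58 mm inner diameter, inner floor 8 mm above its underside. Origin: centre of its underside, z up. Soft black bristles line the inner wall and reach to 12 mm from the axis; they give no resistance.
- pot_mouth (a point): Centre of the pot's mouth, level with its rim, 110 mm above the table.
- extractor: Dust-extraction box, fixed: 160 x 160 mm, 105 mm tall, hollow, grey sides, clear front and back, aluminium top plate 14 mm thick (91 to 105 mm above the table), floor top 8 mm above the table. Origin: centre of its underside, right below the port. On its -x side stands its round grey fan can, 84 mm dia, 89 mm tall, 145 mm from the origin.
- port (a point): Centre of the round port, level with the top face of the box's top plate, 105 mm above the table. The port is a straight vertical hole 38 mm in diameter through the plate, in the middle of the top.
- spool: Bystander, loose: small grey metal wire spool standing upright, 44 dia x 40 tall (mm). Origin: middle of its underside.
- jar: Bystander, loose: small closed glass jar with white cap, 44 dia x 65 tall (mm). Origin: middle of its underside.
- flask: Bystander, loose: amber bottle with paper label, 60 dia x 140 tall, at the far right (mm). Origin: middle of its underside.
- cup: Bystander, loose: white ceramic cup, empty, 72 dia x 80 tall, at the far left (smooth inside, not the combing pot) (mm). Origin: middle of its underside.
- marker: Bystander, loose: black marker pen, 130 long, 10 thick, on the white board (mm). Origin: middle of its underside.
- flat_brush: Bystander, loose: flat wooden paint brush lying on the white board, 140 long (mm). Origin: on its underside, near the middle of its length.
Things that resemble listed ones, but are neither listed nor needed, are in the scene too. What is shaped like the pot but turquoise or yellow is not meant. What is shaped like the brush but pink is not meant.

How it is judged (in metres and radians):
On the way, in this order (a step that is already met when the one before it is completed fails the run):
1. the brush is lifted clear of its stand (z of brush in the frame of stand above 0.06 m and contact force between the fingers and brush above 0.5 N), for 0.1 s.
2. first stroke: bristle end down to within about 28 mm of the pot's floor (horizontal distance between brush and pot below 0.022 m and z of brush in the frame of pot below 0.036 m), for 0.05 s.
3. first stroke: drawn up at least 54 mm above the pot's floor, over or in the pot (horizontal distance between brush and pot below 0.022 m and z of brush in the frame of pot above 0.062 m), for 0.05 s.
4. second stroke: down to within about 28 mm of the pot's floor again (all of step 2), for 0.05 s.
5. second stroke: drawn up again (all of step 3), for 0.05 s.
At the end, for the whole second after the job is handed in: Brush gripped, still, upright within 0.1 rad, stem within 5 mm of the port's middle, tip within 12 mm of its axis and 9.5 to 46 mm above the box's underside (all bristles below the plate, clear of the floor), not touching the box; pot upright (horizontal distance between brush_neck and port below 0.005 m and horizontal distance between brush and port below 0.012 m and angle between each of brush, pot's own z axis and vertical below 0.1 rad and z of brush in the frame of extractor between 0.0095 and 0.046 m and contact force between brush and extractor below 0.1 N and contact force between the fingers and brush above 0.5 N and linear speed of brush below 0.02 m/s); the arm keeps its last pose, push and grip.
It fails at once if the brush touches the extraction box (contact force between brush and extractor above 0.2 N).
It fails at once if the pot is pushed more than 30 mm or tipped (distance of pot from where it was at the start of the episode above 0.03 m or angle between pot's own z axis and vertical above 0.25 rad).
It fails at once if another thing on the table is moved by more than 25 mm (distance of any of spool, jar, flask, cup, marker, flat_brush from where it was at the start of the episode above 0.025 m).
It also fails if it takes over 58 s, if anything falls off the work surface, if the arm or the gripper's body presses on something with over 40 N, if the wrist force passes 120 N, or if a joint passes its speed limit or range.

ROBOT

A 6-joint arm with a two-finger parallel gripper is mounted at the origin on the work surface. World frame = base frame: x ahead of the robot, y to its left, z up, the work surface at z = 0. Lengths are in m, angles in degrees, forces in N, time in s.
With the tool pointing down it reaches from about 0.3 to 0.75 m from the base axis. Payload 8.5 kg.
Tool frame: the origin (TCP) lies midway between the tips of the shut fingers; the grasp point (between the pads) lies 19 mm behind it (env.tcp_to_grasp is the z of the grasp point in the tool frame, in m); z points along the fingers, y is the line along which they close (so a half turn about z gives the same grasp; the last joint's range is limited). The gripper opens to 85 mm and grips with 20 to 120 N. Pads are 22 mm wide; open, the fingers measure 114 mm over their backs; the gripper's body (76 mm by 85 mm) begins 54 mm behind the grasp point. The pads swing forward as they close: fully open they stand 13 mm farther back than shut.
Start: joints at [-75.705, 21.807, 74.336, -0, 83.858, -12.336], TCP at [0.247, -0.492, 0.231] pointing down, gripper open.
Joint ranges: [-178.18, 178.18], [-50.72, 133.34], [12.68, 142.11], [-81.47, 261.47], [9.98, 163.14], [-165.26, 165.26]. Speed limits (degrees/s): [136.94, 136.94, 180, 180, 180, 180].

INTERFACE

Orientations are given as a 3x3 rotation matrix whose columns are the frame's x, y, z axes.
In Python, from rig import env, imaging, job, models gives the robot as it stands. The module is installed in compiled form; this text tells all that it offers.
- The arm moves only by the tool jog_arm, never from a script. Its argument "plan" is text: rows parted by semicolons, each of 7 numbers parted by spaces: the turn, a rotation vector about the tool's x, y, z in degrees, then the shift along the tool's x, y, z in cm, then the closure in counts, from 0 (fully open) to 255 (shut). In form: rx ry rz x y z claw; .... A call has 1 to 10 rows; each row shifts and turns the commanded pose from where the row before left it, along the tool's axes as they then stand; what a row does not reach is not made up. A row lasts 1/12 s, in which the tool goes at most 41.7 mm and 7.16 degrees, less where a joint would pass 70% of its speed; a pose out of reach is approached as far as the arm can. A call with a gripper value outside its range is refused whole. The fingers move at their own pace and stop on an object; "grip_force" is the grip in N (left out, the last holds). Time passes only in rows, so rows that do not move let the fingers close. It gives the time, the measured TCP pose, the force, the opening and the grip force at its end, in the units of the state.
- env.observe(): the state, without advancing time (a new reading comes with each control period).
- imaging.get_image(name): name is "side" or "top"; returns a dict with "pixels" (400x640x3 uint8, red, green, blue), "depth" (400x640 float32, m along the optical axis (not along the pixel's ray), 0 where there is no reading), "fov_y" (degrees; the focal length in pixels is half the picture's height over the tangent of half this angle, whatever the lens; pixels are square), "cx", "cy" (the principal point, pixels), "world_from_camera" (4x4, takes a point from camera to world coordinates). Camera axes: x right, y down, z forward; pixel columns grow to the right and rows downward; lengths in m; the calibration is good to about 2 mm. A picture is of the moment at which its call begins.
- job.close_job(): hands the job in; it is judged then, once.
Trained networks look in the newest picture that a camera, given by its name, has taken for a name from the list of things; names that differ only in an ending like _2 or _b are one class to them, and where a whole thing is asked for, a point or a joint stands for the part that bears it (a point fixed in the world has none). Each returns a list of dicts, best first, with "confidence" (0 to 1); they miss things now and then, are a little off and sometimes report something else, mostly with a low value. They report only what shows in the picture. A call takes as long as a camera call. They do not tell look-alikes from the thing itself.
- models.outline_of(camera, query): "region" (400x640 bool, what is visible of it) and "bbox" ([centre column, centre row, width, height] in pixels, round what is visible of it).
- models.tip_of(camera, query): "at" ([column, row] in pixels: a listed point, or the origin of a listed thing).
The state is a dict: "time_s": time; "q": joint angles; "qvel": joint speeds; "joint_efforts": joint torques, N m; "position": TCP position; "tool_rot": TCP orientation; "ft_force": force on the tool from outside, world axes, zero at the start; "wrist_torque": the same for the moment, N m; "grip_width": finger opening in m; "gripper_force": force on a finger pad.
Only numpy, scipy, OpenCV 4.12 (cv2) and the standard library are available. Lean on these libraries where they do the work, as an engineer would, in place of code of your own. Each camera call takes 0.05 s, during which the arm holds its last target. There are 200 camera calls.

## Working session

There is one attempt and no reset: what is moved stays moved. The work goes in short steps, Python scripts to look and compute and a tool call to move; the robot and the scene stay as the last step left them, time stands still between calls to the robot, and variables do not carry over. Pictures are saved under pics/ and viewed, at most 10 in all, crops included, and the job is handed in when it is done.

Besides the shell and the picture viewer there is one more tool, called after ">>>" as name(argument=value, ...), one argument or row to a line, values as JSON. jog_arm: Moves the arm, as the interface text tells. Its arguments: {"type":"object","properties":{"plan":{"type":"string"},"grip_force":{"type":"number"}},"required":["plan"]}

```bash
mkdir -p pics; cat > h.py <<'E'
import numpy as np, cv2
from rig import env, imaging, job, models
def cloud(im):
    h,w=im["depth"].shape; f=h/2/np.tan(np.radians(im["fov_y"])/2)
    v,u=np.mgrid[:h,:w]; d=im["depth"]
    c=np.stack([(u-im["cx"])/f*d,(v-im["cy"])/f*d,d],-1)
    T=im["world_from_camera"]; p=c@T[:3,:3].T+T[:3,3]; p[d==0]=np.nan
    return p
E
python3 - <<'E'
from h import *
for c in("top","side"):
    im=imaging.get_image(c); cv2.imwrite(f"pics/{c}0.png",im["pixels"][...,::-1])
    P=cloud(im); print(c,im["fov_y"],im["cx"],im["cy"],im["world_from_camera"].round(3).tolist())
    for n in("brush","stand","pot","extractor","port","pot_mouth","brush_grip"):
        if n not in("port",):
            for o in models.outline_of(c,n)[:3]:
                q=P[o["region"]]; print(n,"out",round(o["confidence"],2),np.round(o["bbox"]),np.nanmedian(q,0).round(3),np.nanmax(q[:,2]).round(3))
        for o in models.tip_of(c,n)[:3]: print(n,"tip",round(o["confidence"],2),np.round(o["at"],1))
s=env.observe();print(s["time_s"],s["position"],s["tool_rot"],env.tcp_to_grasp)
E
```

```text
top 50.567305656187564 319.0935784537811 200.04835562602642 [[-0.001, -0.99, 0.144, 0.493], [-1.0, 0.0, -0.008, -0.014], [0.008, -0.144, -0.99, 1.057], [0.0, 0.0, 0.0, 1.0]]
brush out 0.72 [195. 157.  36.  34.] [0.75  0.282 0.042] 0.085
brush out 0.52 [450. 247.  32.  12.] [ 0.525 -0.298  0.17 ] 0.194
brush tip 0.73 [473.8 248.3]
brush tip 0.69 [434.2 248.7]
stand out 0.69 [435. 250.  39.  40.] [ 0.521 -0.287  0.019] 0.06
stand tip 0.68 [154.9 274.2]
pot out 0.93 [315. 286.  30.  31.] [ 0.437 -0.015  0.08 ] 0.115
pot out 0.93 [263. 202.  31.  34.] [0.632 0.112 0.08 ] 0.114
pot out 0.62 [314. 235.  35.  27.] [ 0.558 -0.005  0.082] 0.114
pot tip 0.98 [312.4 235.8]
pot tip 0.85 [268.  203.3]
pot tip 0.82 [314.7 281.9]
extractor out 0.77 [160. 295. 103. 126.] [0.438 0.349 0.104] 0.111
extractor tip 0.71 [169.7 276.4]
extractor tip 0.69 [312.3 236.4]
port tip 0.92 [153.6 274.9]
pot_mouth out 0.97 [316. 288.  29.  34.] [ 0.437 -0.015  0.08 ] 0.115
pot_mouth out 0.74 [262. 201.  37.  40.] [0.632 0.113 0.082] 0.114
pot_mouth out 0.56 [311. 236.  33.  31.] [ 0.558 -0.005  0.081] 0.114
pot_mou
[... 1426 characters left out ...]
.83 [351. 221.  35.  60.] [0.555 0.024 0.073] 0.111
pot_mouth out 0.61 [401. 219.  35.  51.] [0.441 0.015 0.073] 0.11
pot_mouth tip 0.92 [316.4 231.8]
pot_mouth tip 0.73 [351.7 198.6]
pot_mouth tip 0.65 [403.9 201.4]
brush_grip out 0.87 [356. 139.  12.  47.] [ 0.524 -0.294  0.149] 0.191
brush_grip out 0.56 [359. 129.   7.  49.] [ 0.518 -0.394  0.168] 0.18
brush_grip out 0.35 [260. 208.  39.  24.] [ 0.786 -0.114  0.018] 0.023
brush_grip tip 0.66 [361.2 113.5]
brush_grip tip 0.56 [354.7 126. ]
1.4 [ 0.24651983 -0.49164206  0.23132466] [[ 8.93914782e-01  4.48236949e-01 -3.79388448e-06]
 [ 4.48236949e-01 -8.93914782e-01  4.06782799e-06]
 [-1.56805861e-06 -5.33685077e-06 -1.00000000e+00]] -0.0187
```

View pics/top0.png

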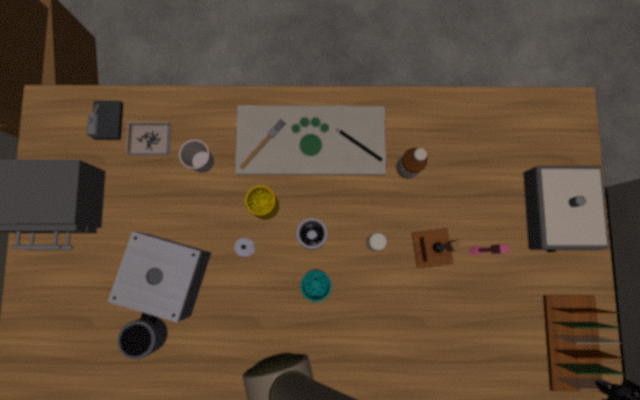

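View pics/side0.png

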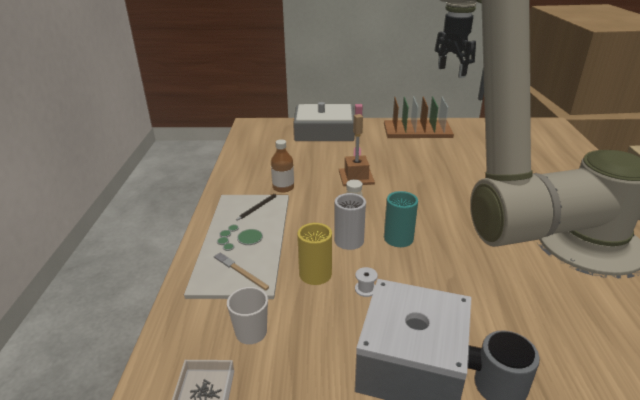

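The top view shows the stand at (433,248) with the brush leaning outward in perspective to (457,244), and the pink look-alike at (490,250). The plain-metal pot is at (312,234), with yellow and turquoise pots beside it, and the port is at (154,275). The side view agrees: silver pot (349,220), port (416,321). Next I'll fit each one from depth.

```bash
python3 - <<'E'
from h import *
def circ(p):
    A=np.c_[2*p,np.ones(len(p))];x=np.linalg.lstsq(A,(p**2).sum(1),rcond=None)[0];return x[:2],np.sqrt(x[2]+x[0]**2+x[1]**2)
for c in("top","side"):
    im=imaging.get_image(c);P=cloud(im);Z=P[...,2];px=im["pixels"]
    near=lambda x,y,r:(np.hypot(P[...,0]-x,P[...,1]-y)<r)
    m=near(.557,-.005,.05)&(Z>.1); q=P[m][:,:2]
    print(c,"pot rim n",len(q),"ext",q.min(0).round(4),q.max(0).round(4),cv2.minEnclosingCircle(q.astype(np.float32)),circ(q), P[m][:,2].max())
    # brush
    for lo,hi in((.06,.13),(.145,.175),(.175,.2)):
        m=near(.525,-.295,.04)&(Z>lo)&(Z<hi); q=P[m]
        if len(q)>2: print("brush",lo,len(q),q.mean(0).round(4),q.min(0).round(4),q.max(0).round(4),cv2.minAreaRect((q[:,:2]*1000).astype(np.float32)))
    m=near(.52,-.29,.07)&(Z>.045)&(Z<.063); q=P[m]; print("standtop",len(q),cv2.minAreaRect((q[:,:2]*1000).astype(np.float32)))
    # extractor top plane, hole by ray-plane at z=.105
    m=(np.abs(Z-.105)<.006)&near(.44,.35,.125); q=P[m]; print("ext",len(q),np.median(q[:,2]),cv2.minAreaRect((q[:,:2]*1000).astype(np.float32)))
    h,w=Z.shape;f=h/2/np.tan(np.radians(im["fov_y"])/2);T=im["world_from_camera"]
    v,u=np.mgrid[:h,:w];r=np.stack([(u-im["cx"])/f,(v-im["cy"])/f,np.ones_like(u)],-1)@T[:3,:3].T
    pl=T[:3,3]+r*((.105-T[2,3])/r[...,2])[...,None]
    u0,v0=((154,275),(416,321))[c=="side"]
    g=cv2.cvtColor(px,cv2.COLOR_RGB2GRAY); 
    hole=((g<0.72*np.median(g[m]))&(np.hypot(u-u0,v-v0)<20)).astype(np.uint8)
    cs,_=cv2.findContours(hole,cv2.RETR_EXTERNAL,cv2.CHAIN_APPROX_NONE);k=max(cs,key=cv2.contourArea)
    mm=np.zeros_like(hole);cv2.drawContours(mm,[k],-1,1,-1);q=pl[mm>0][:,:2];print("hole",len(q),q.mean(0).round(4),q.min(0).round(4),q.max(0).round(4), models.tip_of(c,"port")[:1])
    s=px[v0-40:v0+40,u0-40:u0+40]
    a=px[100:200,320:400] if c=="side" else px[215:275,405:485]
    a=cv2.resize(a,None,fx=5,fy=5,interpolation=cv2.INTER_CUBIC); cv2.imwrite(f"pics/{c}b.png",a[...,::-1])
E
```

```text
top pot rim n 247 ext [ 0.5227 -0.0394] [0.5901 0.028 ] ((0.5556188821792603, -0.005306920502334833), 0.034807927906513214) (array([ 0.55546208, -0.00536296]), np.float64(0.0317856806291792)) 0.11428143016843306
brush 0.06 35 [ 0.5251 -0.299   0.0905] [ 0.5208 -0.3025  0.0609] [ 0.5303 -0.297   0.1198] ((525.1654052734375, -299.2507629394531), (9.812454223632812, 4.9074482917785645), 10.026683807373047)
brush 0.145 47 [ 0.5249 -0.2948  0.161 ] [ 0.5143 -0.3054  0.1463] [ 0.5379 -0.29    0.1749] ((528.0169067382812, -295.7592468261719), (11.466999053955078, 25.065143585205078), 70.28386688232422)
brush 0.175 117 [ 0.5252 -0.3003  0.1884] [ 0.514  -0.3132  0.176 ] [ 0.5364 -0.2903  0.1941] ((525.4451293945312, -301.690185546875), (19.824989318847656, 19.7818660736084), 25.17223358154297)
standtop 569 ((525.397216796875, -302.3647766113281), (59.9933967590332, 61.10883712768555), 7.092134952545166)
ext 5152 0.10496188706646381 ((461.02911376953125, 342.3232116699219), (161.75892639160156, 160.49679565429688), 73.9583740234375)
hole 221 [0.4618 0.3437] [0.4445 0.3255] [0.4793 0.361 ] [{'
[... 490 characters left out ...]
5  0.1597] [ 0.5121 -0.3078  0.1451] [ 0.5364 -0.2826  0.1744] ((523.935302734375, -298.5551452636719), (22.76738166809082, 26.10783576965332), 21.177772521972656)
brush 0.175 66 [ 0.5249 -0.2952  0.1829] [ 0.513  -0.3096  0.175 ] [ 0.5368 -0.2854  0.1897] ((524.4053344726562, -297.9005126953125), (21.083595275878906, 24.798171997070312), 18.650665283203125)
standtop 268 ((524.39404296875, -298.56103515625), (60.66352462768555, 68.5879898071289), 7.400450229644775)
ext 7620 0.10347431728969292 ((459.5543518066406, 345.3732604980469), (163.56646728515625, 160.95645141601562), 74.355712890625)
hole 305 [0.4596 0.3484] [0.4417 0.3306] [0.4774 0.3644] [{'at': [416.1, 324.3], 'confidence': 0.62}]
```

>>> jog_arm(
  plan="0 0 0 3.35 -0.47 0 60;0 0 0 3.35 -0.47 0 60;0 0 0 3.35 -0.47 0 60;0 0 0 3.35 -0.47 0 60;0 0 0 3.35 -0.47 0 60;0 0 0 3.35 -0.47 0 60;0 0 0 3.35 -0.47 0 60;0 0 0 3.35 -0.47 0 60;0 0 0 3.35 -0.46 0 60;0 0 3.5 3.35 -0.46 0 60",
)

```text
time_s: 2.43
position: [0.5263, -0.2984, 0.2314]
tool_rot: [[0.919, 0.393, 0.0], [0.393, -0.919, -0.0], [0.0, 0.0, -1.0]]
ft_force: [-0.2, -0.6, 0.5]
grip_width: 0.0652
gripper_force: 0.0
```

```bash
cat > st.py <<'E'
from h import *
im=imaging.get_image("side");a=im["pixels"][60:210,300:430]
cv2.imwrite("pics/g1.png",cv2.resize(a,None,fx=4,fy=4,interpolation=cv2.INTER_CUBIC)[...,::-1])
s=env.observe();R=s["tool_rot"];print(s["time_s"],s["position"].round(4) if hasattr(s["position"],"round") else s["position"],np.degrees(np.arctan2(R[1][0],R[0][0])),s["grip_width"],s["q"])
E
python3 st.py
```

```text
2.4833 [ 0.53   -0.2949  0.2311] 23.000378245897714 0.06527256112646532 [-40.32093193  27.57757873  64.82591621   0.14013701  87.57441179
  26.67273515]
```

>>> jog_arm(
  plan="0 0 0 0 0 0 60;0 0 0 0 0 0 60;0 0 0 0 0 0 60",
)

```text
time_s: 2.73
position: [0.5244, -0.3002, 0.2313]
tool_rot: [[0.92, 0.392, -0.0], [0.392, -0.92, -0.0], [-0.0, -0.0, -1.0]]
ft_force: [0.3, -0.1, -0.1]
grip_width: 0.0653
gripper_force: 0.0
```

```bash
python3 st.py
```

```text
2.7833 [ 0.5243 -0.3004  0.2314] 23.074362709987977 0.06506706585911566 [-4.10182436e+01  2.73516758e+01  6.51570806e+01 -1.00772497e-02
  8.74934996e+01  2.59078344e+01]
```

View pics/g1.png

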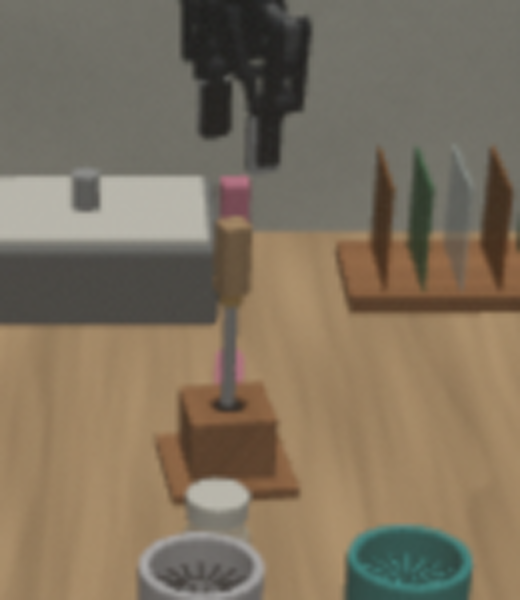

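The crop shows the fingers (cols 215–265) straddling the wooden handle (col 233, rows 215–300), with the pink brush well behind. I'll descend and grip.

>>> jog_arm(
  plan="0 0 0 0 0 2 60;0 0 0 0 0 2 60;0 0 0 0 0 2 60;0 0 0 0 0 1.5 60;0 0 0 0 0 1 60;0 0 0 0 0 0 60;0 0 0 0 0 0 60",
)

```text
time_s: 3.37
position: [0.5248, -0.3002, 0.1467]
tool_rot: [[0.92, 0.392, 0.0], [0.392, -0.92, -0.0], [0.0, 0.0, -1.0]]
ft_force: [-0.2, -1.1, -0.9]
grip_width: 0.0651
gripper_force: 0.0
```

>>> jog_arm(
  plan="0 0 0 0 0 0 200;0 0 0 0 0 0 255;0 0 0 0 0 0 255;0 0 0 0 0 0 255;0 0 0 0 0 0 255;0 0 0 0 0 0 255;0 0 0 0 0 0 255",
  grip_force=50,
)

```text
time_s: 3.95
position: [0.5253, -0.2999, 0.1471]
tool_rot: [[0.92, 0.393, 0.001], [0.393, -0.92, -0.001], [0.001, 0.002, -1.0]]
ft_force: [0.6, -0.4, 5.1]
grip_width: 0.0192
gripper_force: 50.0
```

>>> jog_arm(
  plan="0 0 0 0 0 -1 255;0 0 0 0 0 -1.5 255;0 0 0 0 0 -1.5 255;0 0 0 0 0 -1.5 255;0 0 0 0 0 -1.5 255;0 0 0 0 0 -1.5 255;0 0 0 0 0 -1.5 255;0 0 0 0 0 -1.5 255;0 0 0 0 0 -1.5 255;0 0 0 0 0 0 255",
)

```text
time_s: 4.78
position: [0.5254, -0.2999, 0.2794]
tool_rot: [[0.92, 0.393, 0.003], [0.393, -0.92, -0.003], [0.002, 0.004, -1.0]]
ft_force: [-0.4, -0.4, -0.6]
grip_width: 0.0195
gripper_force: 49.3
```

```bash
cat > br.py <<'E'
from h import *
s=env.observe();R=np.array(s["tool_rot"]);p=np.array(s["position"]);print(s["time_s"],p.round(4),R.round(3).tolist(),s["grip_width"],s["gripper_force"],np.array(s["ft_force"]).round(1))
for c in("top","side"):
    im=imaging.get_image(c);P=cloud(im)
    for o in models.outline_of(c,"brush")[:4]:
        q=P[o["region"]];q=q[~np.isnan(q[:,0])]
        q=q[np.hypot(*(q[:,:2]-p[:2]).T)<.04]
        if len(q)<15: continue
        print(c,round(o["confidence"],2),"tcp-rel:")
        # by height below TCP
        for lo,hi in((-.15,-.1),(-.1,-.05),(-.05,-.01)):
            k=q[(q[:,2]-p[2]>lo)&(q[:,2]-p[2]<hi)]
            if len(k)>3: print(lo,len(k),(k.mean(0)-p).round(4))
        print("zmin rel",(q[:,2].min()-p[2]).round(4))
    u=slice(330,490) if c=="top" else slice(280,440)
    a=im["pixels"][170:290,u] if c=="top" else im["pixels"][30:190,u]
    cv2.imwrite(f"pics/l_{c}.png",cv2.resize(a,None,fx=3.5,fy=3.5,interpolation=cv2.INTER_CUBIC)[...,::-1])
E
python3 br.py
```

```text
4.7833 [ 0.5254 -0.2999  0.2794] [[0.92, 0.393, 0.003], [0.393, -0.92, -0.003], [0.002, 0.004, -1.0]] 0.0194519161846929 49.31133449077606 [-0.4 -0.4 -0.6]
top 0.45 tcp-rel:
-0.15 42 [-0.0005  0.0062 -0.1162]
-0.1 51 [ 0.0022  0.0034 -0.0914]
zmin rel -0.1337
side 0.65 tcp-rel:
-0.15 118 [-0.0009  0.0073 -0.1214]
-0.1 84 [-0.0017  0.0053 -0.0777]
-0.05 62 [-0.0014  0.0055 -0.0289]
zmin rel -0.1426
```

View pics/l_side.png

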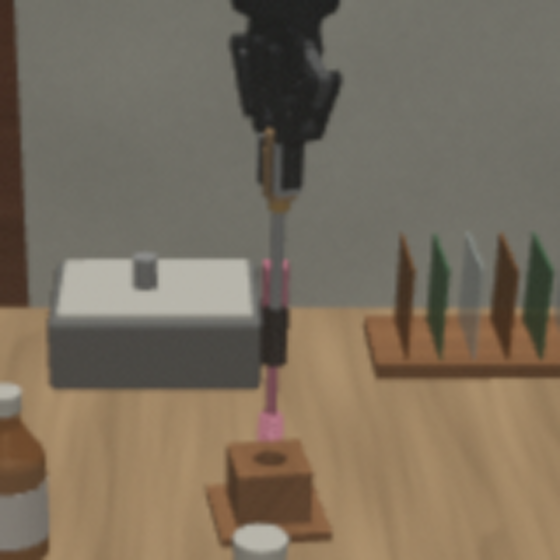

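The brush is held vertical on the tool axis, with its head at (273,335) in the crop and the stand socket empty below it. Now over to the pot.

>>> jog_arm(
  plan="0 0 0 0.8 -1.5 0 255;0 0 0 1.7 -3.1 0 255;0 0 0 1.8 -3.3 0 255;0 0 0 1.8 -3.3 0 255;0 0 0 1.8 -3.3 0 255;0 0 0 1.8 -3.3 0 255;0 0 0 1.8 -3.3 0 255;0 0 0 1.5 -2.7 0 255;0 0 0 0.9 -1.6 0 255;0 0 0 0.4 -0.75 0 255",
)

```text
time_s: 5.82
position: [0.5532, 0.0003, 0.2757]
tool_rot: [[0.918, 0.396, -0.001], [0.396, -0.918, 0.001], [-0.001, -0.001, -1.0]]
ft_force: [-0.4, -0.1, -1.2]
grip_width: 0.0193
gripper_force: 49.4
```

>>> jog_arm(
  plan="0 0 0 0 0 0 255;0 0 0 0 0 0 255;0 0 0 0 0 0 255",
)

```text
time_s: 6.07
position: [0.5537, -0.004, 0.276]
tool_rot: [[0.92, 0.392, -0.001], [0.392, -0.92, -0.0], [-0.001, -0.0, -1.0]]
ft_force: [0.1, -0.1, -0.8]
grip_width: 0.019
gripper_force: 49.4
```

```bash
cat > pp.py <<'E'
from h import *
p=np.array(env.observe()["position"]);print(p.round(4))
im=imaging.get_image("side");P=cloud(im);a=im["pixels"][100:260,270:430]
cv2.imwrite("pics/pot1.png",cv2.resize(a,None,fx=3.5,fy=3.5,interpolation=cv2.INTER_CUBIC)[...,::-1])
E
python3 pp.py
```

```text
[ 0.5537 -0.004   0.276 ]
```

View pics/pot1.png

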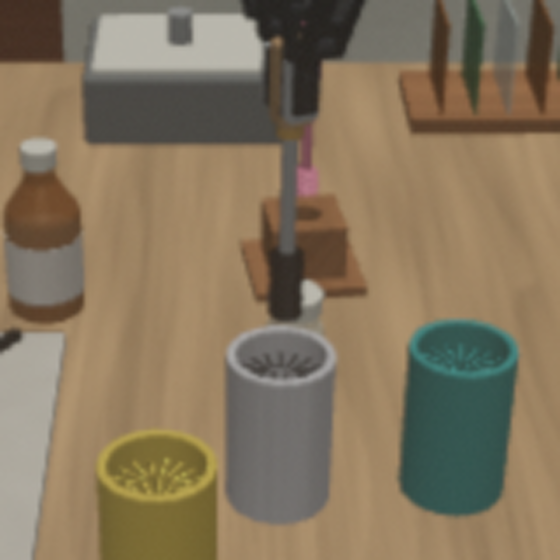

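The brush hangs over the metal pot's mouth: head at column 285 against pot axis at column 280, about 2–3 mm off, which is well within clearance. Stroking now.

>>> jog_arm(
  plan="0 0 0 0 0 1 255;0 0 0 0 0 2 255;0 0 0 0 0 2 255;0 0 0 0 0 2 255;0 0 0 0 0 2 255;0 0 0 0 0 1.6 255;0 0 0 0 0 1 255;0 0 0 0 0 0 255;0 0 0 0 0 0 255;0 0 0 0 0 0 255",
)

```text
time_s: 6.95
position: [0.5543, -0.0035, 0.1614]
tool_rot: [[0.92, 0.392, 0.002], [0.392, -0.92, -0.0], [0.002, 0.001, -1.0]]
ft_force: [1.1, 0.1, -0.8]
grip_width: 0.02
gripper_force: 49.2
```

>>> jog_arm(
  plan="0 0 0 0 0 -1 255;0 0 0 0 0 -2 255;0 0 0 0 0 -2 255;0 0 0 0 0 -1.5 255;0 0 0 0 0 -0.5 255;0 0 0 0 0 0 255;0 0 0 0 0 0 255;0 0 0 0 0 0 255",
)

```text
time_s: 7.62
position: [0.5534, -0.0029, 0.2295]
tool_rot: [[0.92, 0.393, -0.002], [0.393, -0.92, 0.0], [-0.001, -0.001, -1.0]]
ft_force: [0.0, 0.3, -1.2]
grip_width: 0.0196
gripper_force: 49.3
```

>>> jog_arm(
  plan="0 0 0 0 0 1 255;0 0 0 0 0 2 255;0 0 0 0 0 2 255;0 0 0 0 0 1.5 255;0 0 0 0 0 0.5 255;0 0 0 0 0 0 255;0 0 0 0 0 0 255;0 0 0 0 0 0 255",
)

```text
time_s: 8.28
position: [0.5542, -0.0031, 0.1612]
tool_rot: [[0.92, 0.393, 0.001], [0.393, -0.92, -0.0], [0.001, 0.001, -1.0]]
ft_force: [-0.7, -0.1, -1.7]
grip_width: 0.0195
gripper_force: 49.2
```

>>> jog_arm(
  plan="0 0 0 0 0 -1 255;0 0 0 0 0 -2 255;0 0 0 0 0 -2 255;0 0 0 0 0 -1.5 255;0 0 0 0 0 -0.5 255;0 0 0 0 0 0 255;0 0 0 0 0 0 255;0 0 0 0 0 0 255",
)

```text
time_s: 8.95
position: [0.5534, -0.0029, 0.2295]
tool_rot: [[0.92, 0.393, -0.002], [0.393, -0.92, 0.0], [-0.001, -0.001, -1.0]]
ft_force: [0.6, 0.3, -0.1]
grip_width: 0.0196
gripper_force: 49.3
```

>>> jog_arm(
  plan="0 0 0 0 0 -1 255;0 0 0 0 0 -1.8 255;0 0 0 0 0 -1.8 255;0 0 0 0 0 -1.2 255;0 0 0 0.3 -2 0 255;0 0 0 0.4 -3 0 255;0 0 0 0.5 -3.5 0 255;0 0 0 0.5 -3.5 0 255;0 0 0 0.5 -3.5 0 255;0 0 0 0.5 -3.5 0 255",
)

```text
time_s: 9.78
position: [0.5031, 0.1838, 0.2874]
tool_rot: [[0.92, 0.392, -0.002], [0.392, -0.92, -0.0], [-0.002, -0.001, -1.0]]
ft_force: [0.9, -0.2, -0.5]
grip_width: 0.0192
gripper_force: 49.3
```

>>> jog_arm(
  plan="0 0 0 0.5 -3.5 0 255;0 0 0 0.5 -3.5 0 255;0 0 0 0.5 -3.5 0 255;0 0 0 0.4 -3 0 255;0 0 0 0.3 -2 0 255;0 0 0 0.14 -1.07 0 255;0 0 0 0 0 0 255;0 0 0 0 0 0 255;0 0 0 0 0 0 255;0 0 0 0 0 0 255",
)

```text
time_s: 10.62
position: [0.461, 0.3427, 0.2883]
tool_rot: [[0.92, 0.391, -0.0], [0.391, -0.92, -0.0], [-0.0, 0.0, -1.0]]
ft_force: [0.2, 0.2, -1.0]
grip_width: 0.0198
gripper_force: 49.4
```

```bash
cat > po.py <<'E'
from h import *
import sys
s=env.observe();p=np.array(s["position"]);print(s["time_s"],p.round(4),np.array(s["tool_rot"])[:,2].round(4),s["q"][5])
for c,box in(("top",(100,215,215,330)),("side",(340,200,500,400))):
    im=imaging.get_image(c);P=cloud(im);px=im["pixels"];h,w=P.shape[:2]
    f=h/2/np.tan(np.radians(im["fov_y"])/2);T=im["world_from_camera"];Ti=np.linalg.inv(T)
    def pj(q): k=Ti[:3,:3]@q+Ti[:3,3]; return np.round(f*k[:2]/k[2]+[im["cx"],im["cy"]],1)
    tip=p-[0,0,.137]; print(c,"pred tip",pj(tip),"top of head",pj(tip+[0,0,.045]),"stem top",pj(tip+[0,0,.12]),"pred port",pj(np.array([.4605,.344,.105])),"px/mm x,y",((pj(p+[.01,0,0])-pj(p))/10).round(3),((pj(p+[0,.01,0])-pj(p))/10).round(3))
    # dark/other points on the brush from depth
    q=P.reshape(-1,3); m=np.hypot(*(q[:,:2]-p[:2]).T)<.03
    for lo,hi,n in((-.137,-.095,"head"),(-.09,-.02,"stem")):
        k=q[m&(q[:,2]-p[2]>lo)&(q[:,2]-p[2]<hi)&(q[:,2]>.115)]
        if len(k)>4: print(n,len(k),(k.min(0)-p).round(4),(k.max(0)-p).round(4),(k.mean(0)-p).round(4))
    x0,y0,x1,y1=box
    cv2.imwrite(f"pics/po_{c}{sys.argv[1]}.png",cv2.resize(px[y0:y1,x0:x1],None,fx=(5,3)[c=="side"],fy=(5,3)[c=="side"],interpolation=cv2.INTER_CUBIC)[...,::-1])
E
python3 po.py 1
```

```text
10.6167 [0.461  0.3427 0.2883] [-1.e-04 -3.e-04 -1.e+00] 91.79662091467428
top pred tip [145.8 277.2] top of head [136.9 278. ] stem top [119.7 279.6] pred port [153.6 276.6] px/mm x,y [ 0.04 -0.57] [-0.57  0.  ]
head 92 [-0.01   -0.0131 -0.1369] [ 0.0115  0.005  -0.0951] [ 0.0012 -0.0092 -0.1143]
stem 66 [-0.004  -0.0078 -0.0899] [ 0.0053 -0.0026 -0.0273] [ 0.0007 -0.0054 -0.0609]
side pred tip [418.4 297.2] top of head [421.5 275. ] stem top [427.  234.4] pred port [415.9 319.2] px/mm x,y [-0.73 -0.01] [0.12 0.42]
head 314 [-0.0119 -0.0082 -0.1369] [ 0.0101  0.0122 -0.095 ] [ 0.0005  0.0073 -0.1143]
stem 270 [-0.0063 -0.0005 -0.0897] [ 0.0041  0.0083 -0.0203] [-0.0002  0.0044 -0.0541]
```

View pics/po_side1.png

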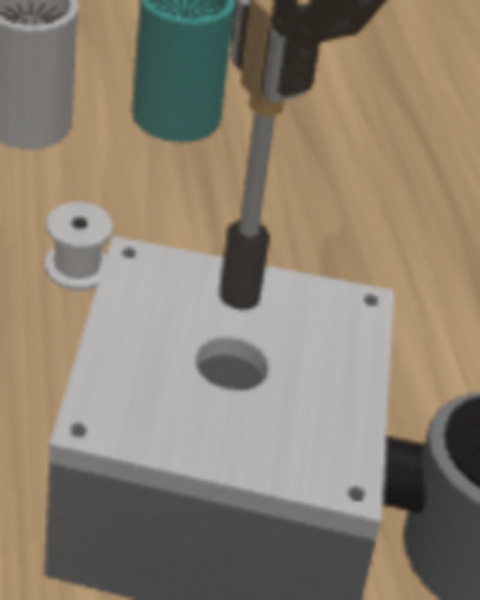

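View pics/po_top1.png

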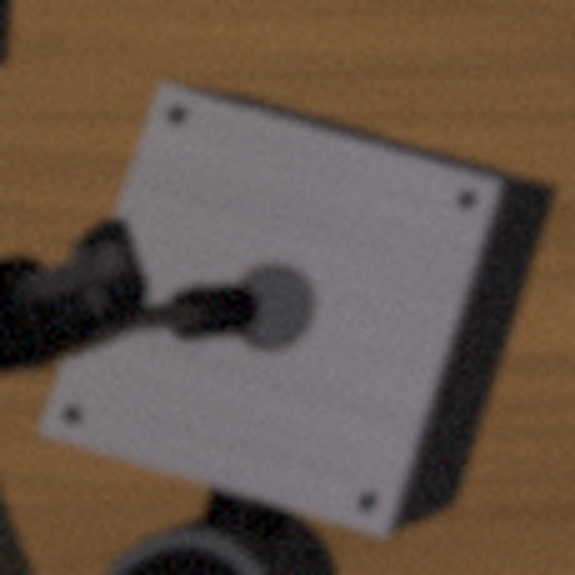

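The side crop puts the hole at about (232,362) and the brush tip at (240,300). In the top crop the plate screws give a centre of (271,306). Corrected for each camera's bias on the held brush, both put the port at about (0.461, 0.3446), so 2 mm in +y is needed. I'll lower to just above the plate and check.

>>> jog_arm(
  plan="0 0 0 0.08 -0.18 0 255;0 0 0 0 0 1 255;0 0 0 0 0 1.5 255;0 0 0 0 0 0.7 255;0 0 0 0 0 0 255;0 0 0 0 0 0 255;0 0 0 0 0 0 255;0 0 0 0 0 0 255",
)

```text
time_s: 11.38
position: [0.4607, 0.346, 0.2572]
tool_rot: [[0.92, 0.393, 0.001], [0.393, -0.92, 0.001], [0.001, -0.0, -1.0]]
ft_force: [-1.0, -1.0, -1.1]
grip_width: 0.0192
gripper_force: 49.3
```

```bash
python3 po.py 2
```

```text
11.3833 [0.4607 0.346  0.2572] [ 1.3e-03  6.0e-04 -1.0e+00] 92.0104584912932
top pred tip [150.  276.8] top of head [141.6 277.5] stem top [125.4 279. ] pred port [153.6 276.6] px/mm x,y [ 0.03 -0.55] [-0.55  0.  ]
head 80 [-0.0094 -0.013  -0.136 ] [ 0.0111  0.0045 -0.0954] [ 0.0014 -0.0092 -0.1137]
stem 58 [-0.0039 -0.0099 -0.0898] [ 0.0093 -0.0021 -0.0337] [ 0.001  -0.0054 -0.0636]
side pred tip [416.9 313.3] top of head [419.9 292. ] stem top [425.2 253.3] pred port [415.9 319.2] px/mm x,y [-0.71 -0.01] [0.12 0.43]
head 304 [-0.0119 -0.008  -0.1369] [ 0.0099  0.0126 -0.095 ] [ 0.0008  0.0072 -0.114 ]
stem 250 [-0.0057 -0.0009 -0.0892] [ 0.0041  0.0086 -0.02  ] [-0.0002  0.0046 -0.0542]
```

View pics/po_side2.png

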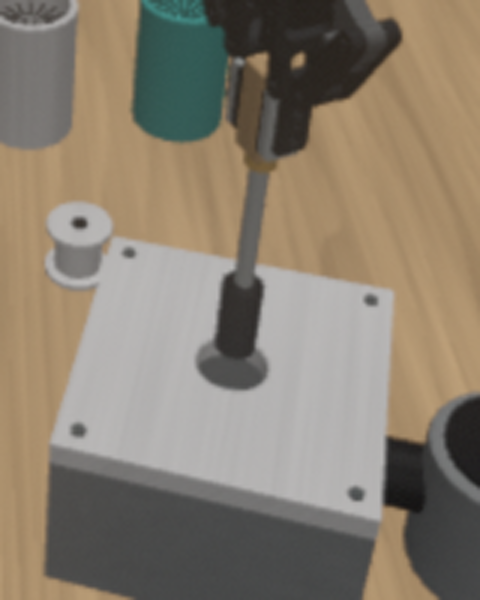

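View pics/po_top2.png

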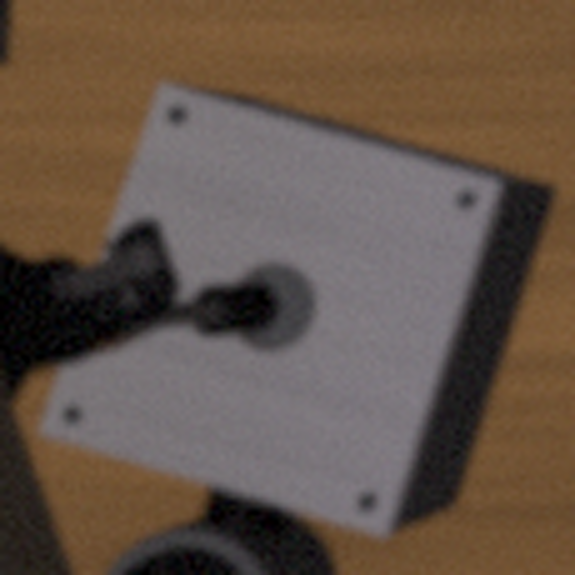

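The tip sits over the hole in both views: side tip at about (236,355) with the hole at (232,362), top tip at about (262,306) once projected to the plate. That leaves it about 2 mm too far in +y, so I'll correct that and descend.

>>> jog_arm(
  plan="0 0 0 0 0.2 0 255;0 0 0 0 0 0 255;0 0 0 0 0 0 255;0 0 0 0 0 0.5 255;0 0 0 0 0 0.8 255;0 0 0 0 0 0.8 255;0 0 0 0 0 0.4 255;0 0 0 0 0 0 255;0 0 0 0 0 0 255;0 0 0 0 0 0 255",
)

```text
time_s: 12.32
position: [0.4614, 0.3441, 0.2315]
tool_rot: [[0.92, 0.393, 0.0], [0.393, -0.92, 0.0], [0.0, -0.0, -1.0]]
ft_force: [0.3, 0.3, 0.2]
grip_width: 0.0195
gripper_force: 49.3
```

>>> jog_arm(
  plan="0 0 0 0 0 0.5 255;0 0 0 0 0 1 255;0 0 0 0 0 1.2 255;0 0 0 0 0 1.2 255;0 0 0 0 0 1.2 255;0 0 0 0 0 1 255;0 0 0 0 0 0.5 255;0 0 0 0 0 0 255;0 0 0 0 0 0 255;0 0 0 0 0 0 255",
)

```text
time_s: 13.15
position: [0.4615, 0.3442, 0.1659]
tool_rot: [[0.92, 0.393, 0.001], [0.393, -0.92, 0.001], [0.001, -0.0, -1.0]]
ft_force: [-0.3, -0.9, -0.4]
grip_width: 0.0193
gripper_force: 49.3
```

>>> jog_arm(
  plan="0 0 0 0 0 0 255;0 0 0 0 0 0 255;0 0 0 0 0 0 255;0 0 0 0 0 0 255",
)

```text
time_s: 13.48
position: [0.4613, 0.3441, 0.1655]
tool_rot: [[0.92, 0.393, 0.0], [0.393, -0.92, 0.0], [0.0, 0.0, -1.0]]
ft_force: [-0.1, -0.2, -0.8]
grip_width: 0.0192
gripper_force: 49.3
```

```bash
python3 - <<'E'
from h import *
s=env.observe();p=np.array(s["position"]);print(p,s["ft_force"],np.array(s["tool_rot"])[:,2])
a=[]
for c,x,y in(("side",376,280),("top",114,240)):
    im=imaging.get_image(c);P=cloud(im)
    a.append(cv2.resize(im["pixels"][y:y+80,x:x+80],(400,400),interpolation=cv2.INTER_CUBIC))
    q=P.reshape(-1,3);k=q[(np.hypot(*(q[:,:2]-p[:2]).T)<.015)&(q[:,2]>.108)&(q[:,2]<p[2]-.02)]
    print(c,len(k),(k.min(0)-p).round(4),(k.max(0)-p).round(4),(k.mean(0)-p).round(4))
cv2.imwrite("pics/fin.png",np.hstack(a)[...,::-1])
E
```

```text
[0.46129067 0.34407235 0.1655473 ] [-0.14402614 -0.18595432 -0.82164018] [ 4.13614978e-04  1.70736497e-04 -9.99999900e-01]
side 111 [-0.0055 -0.0005 -0.0572] [ 0.0042  0.0072 -0.0203] [-0.0001  0.0047 -0.0388]
top 10 [-0.0035 -0.007  -0.055 ] [ 0.0029 -0.004  -0.0333] [-0.001  -0.0055 -0.047 ]
```

View pics/fin.png

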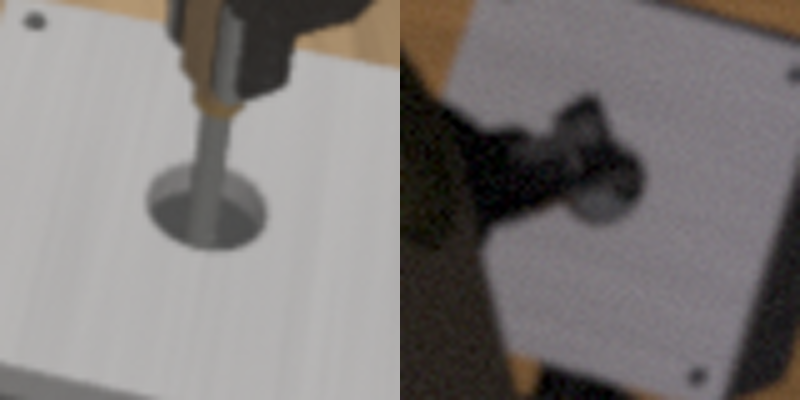

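The last picture shows the stem at column 209 of the port ellipse (147–267, centre 207), upright and clear of the edge. The force reading is just the brush's weight, so I'm handing in.

```bash
python3 -c "
from rig import job
print(job.close_job())"
```

```text
the job is handed in; nothing more can be done
None
```

I handed the job in at about 13.5 s with the brush combed two full strokes in the metal pot and now held upright in the port: stem about 1 mm off centre and tip about 28 mm above the table, both by my own estimate, with no sign of contact with the box; the judge's verdict was not shown.

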